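# Check the load in the ultrasonic cleaner and start it

### The job

Check the load in the ultrasonic cleaner and start it: press its front lever all the way down with the fingertips so that the lid stands fully open, keep it there for two seconds, then ease the lever up slowly until the lid is shut, without letting the lid slam. Only when the lid is shut, push the round chrome button fully in and let it come out again. Work the lid through the lever alone, never touching the lid, and leave the loose things on the desk where they are.

Things in the scene. Friction and masses are not known exactly. Their poses are not given: they have to be found in the camera images.
- cleaner: cream plastic ultrasonic cleaner, fixed. Origin: centre of its underside; x runs from its front (lever, button; robot side) to its back (lid hinge), y to its left, z up. Tank housing 180 x 180 mm, x -60 to +120 mm, rim 115 mm high; in front a lower deck, x -125 to -60 mm, 85 mm high, with the lever on its right (y -50 mm) and the chrome button on its left (y +55 mm)
- lever_pad (a point): middle of the top of the lever's grey pad (40 mm long, 44 wide, 10 thick), which juts out past the deck's front; moves with the lever. At rest at x -150, y -50 mm of the cleaner, 128 mm above the desk, sloping up 0.2 rad towards the robot. Pressed straight down it travels 32 mm to a rigid stop, shifting under 4 mm sideways, and pushes back with 2 to 9 N; let go, it springs up and the lid falls
- lever_axle (a point): middle of the lever's level axle (along the cleaner's y), 78 mm behind the pad, at x -75, y -50 mm of the cleaner, 107 mm above the desk
- lever (a joint): lever angle, rad: 0 at rest (pad up), 0.42 fully down on its stop. Geared to the lid: lid = 2.6 x lever.
- lid (a joint): lid angle, rad: 0 shut, 1.09 fully open (lever on its stop), 1.0 and up counts as fully open. The lid has weight, no catch and no damper. It counts as slammed if it closes faster than 3.0 rad/s (pad rising at about 85 mm/s) anywhere above 0.1 rad (pad 3 mm below rest); 15 to 20 mm/s at the pad is gentle
- lid_edge (a point): middle of the lid's front edge (lid 172 x 176 mm, 10 mm thick, cream plastic); 121 mm above the desk and at x -56 mm of the cleaner when shut; rises about 150 mm and swings back as the lid opens
- button_top (a point): centre of the top of the round chrome push button, 26 mm across, facing up from a dark housing on the left of the deck, at about x -94, y +55 mm of the cleaner
- button (a joint): button travel, m: 0 out, 0.006 fully in; sprung, fully in takes about 4 N, and it comes back out by itself. 0.0045 and more counts as pressed in.
- track: loose black plastic tank track segment, 90 x 42 x 16 mm, lying flat; origin at the centre of its underside
- hemostat: loose steel hemostat clamp, 140 mm long, 50 mm over the rings, 7 mm high, lying flat; origin near the middle of its length on the desk
- brush_tub: loose frosted plastic brush tub, 76 mm across, 95 mm high, with three brushes fixed in it reaching to 175 mm; origin at the centre of its underside
- paint_jar: loose small jar, 36 mm across, 45 mm high; origin at the centre of its underside
- glue_bottle: loose glue bottle, 40 mm across, 75 mm high; origin at the centre of its underside
- sanding_block: loose cork sanding block, 65 x 30 x 18 mm; origin at the centre of its underside
- road_wheel: loose grey plastic model wheel lying flat, 34 mm across, 14 mm high; origin at the centre of its underside

How it is judged:
On the way, in this order (a step that is already met when the one before it is completed fails the run):
1. the lid is held fully open (at least 1.0 rad) for 1.5 s (value of joint lid above 1 rad), for 1.5 s.
2. the lid is shut again (under 0.03 rad) (value of joint lid below 0.03 rad), for 0.2 s.
3. with the lid shut, a finger pushes the chrome button in (at least 4.5 mm of 6) (value of joint button above 0.0045 m and contact force between the fingers and button above 0.5 N and value of joint lid below 0.03 rad), for 0.05 s.
At the end, for the whole second after the job is handed in: the lid is shut (under 0.03 rad), the lever is back up (under 0.02 rad), the button is out again (under 1 mm), and every loose thing is within 15 mm of where it stood (value of joint lid below 0.03 rad and value of joint lever below 0.02 rad and value of joint button below 0.001 m and distance of each of track, hemostat, brush_tub, paint_jar, glue_bottle, sanding_block, road_wheel from where it was at the start of the episode below 0.015 m); the robot touches nothing.
It fails at once if the lid slams or falls (closes faster than 3.0 rad/s while more than 0.1 rad open) (value of joint lid above 0.1 rad and velocity of joint lid below -3 rad/s).
It fails at once if the button is pushed in (over 3 mm) while the lid is open (over 0.1 rad) (value of joint lid above 0.1 rad and value of joint button above 0.003 m).
It fails at once if the robot touches the lid (over 1 N) (contact force between any of the fingers, the arm and lid above 1 N).
It fails at once if a loose thing is moved or lifted by more than 15 mm (not (distance of each of track, hemostat, brush_tub, paint_jar, glue_bottle, sanding_block, road_wheel from where it was at the start of the episode below 0.015 m)).
It also fails if it takes over 54 s, if anything falls off the work surface, if the arm or the gripper's body presses on something with over 40 N, if the wrist force passes 120 N, or if a joint passes its speed limit or range.

### The arm

A 6-joint arm with a two-finger parallel gripper is mounted at the origin on the work surface. World frame = base frame: x ahead of the robot, y to its left, z up, the work surface at z = 0. Lengths are in m, angles in rad, forces in N, time in s.
With the tool pointing down it reaches from about 0.35 to 0.775 m from the base axis. Payload 7.3 kg.
Tool frame: the origin (TCP) lies on the centre line of the jaws, within the pads' length; the fingertips stand 17 mm ahead of it and the grasp point (between the pads) lies 2 mm behind it (robot.tip_extent is the distance from the TCP to the fingertips, in m); z points along the fingers, y is the line along which they close (so a half turn about z gives the same grasp; the last joint's range is limited). The gripper opens to 92 mm and grips with 3 to 60 N. Pads are 19 mm wide; open, the fingers measure 130 mm over their backs; the gripper's body (75 mm by 190 mm) begins 47 mm behind the grasp point.
Start: joints at [1.138, 0.342, 1.524, -0, 1.275, -0.146], TCP at [0.148, 0.504, 0.244] pointing down, gripper open.
Joint ranges: [-2.53, 2.53], [-0.77, 2.02], [0.04, 2.7], [-1, 4.14], [0.28, 2.66], [-3.11, 3.11]. Speed limits (rad/s): [2.57, 2.57, 3.14, 3.14, 3.14, 3.14].

### API

Orientations are given as [roll, pitch, yaw] about the fixed x, y, z axes, in that order (R = Rz(yaw) Ry(pitch) Rx(roll)).
In Python, from cell import robot gives the robot as it stands.
- The arm moves only by the tool step_arm, never from a script. Its argument "motion" is a list of rows, each a list of 2 entries, a list of its own where there are three numbers: the shift along the tool's x, y, z in units of 60 mm (1.0 is 60 mm), then the turn about the tool's z in rad. In form: [[[x, y, z], spin], ...]. A call has 1 to 10 rows; each row is the pose to reach, as a shift and turn from the pose commanded when the call began, along the tool's axes at that moment; what a row does not reach only later rows make up. A row lasts 1/8 s, in which the tool goes at most 62.5 mm and 10.7 degrees, less where a joint would pass 70% of its speed; a pose out of reach is approached as far as the arm can. A call with a gripper value outside its range is refused whole. "hand" is the closure in counts, from 0 (fully open) to 255 (shut), set as the call begins (left out, the last holds). The fingers move at their own pace and stop on an object; "squeeze" is the grip in N (left out, the last holds). Time passes only in rows, so rows that repeat a pose let the fingers close. It gives the time, the measured TCP pose, the force, the opening and the grip force at its end, in the units of the state.
- robot.observe(): the state, without advancing time (a new reading comes with each control period).
- robot.read_camera(name): name is "scene" or "top" or "wrist"; returns a dict with "pixels" (480x640x3 uint8, red, green, blue), "intrinsics" (3x3 intrinsics, pixels), "k1" (the pictures are not rectified: a ray, as slopes to the right and down, at radius r is drawn at 1 + k1 r^2 times it, then the intrinsics apply), "xyz" and "rotation" of the camera in the world; the wrist camera has in their place "T_tool_cam" (4x4, takes a point from camera to tool coordinates, whose origin is the TCP and whose axes are the flange's). Camera axes: x right, y up, looking along -z (the intrinsics and any distortion apply to the point x, -y, -z); pixel columns grow to the right and rows downward; lengths in m; the calibration is good to about 2 mm. A picture is of the moment at which its call begins: read the wrist's pose just before it. There is no depth.
- robot.hand_in(): hands the job in; it is judged then, once.
The state is a dict: "time": time; "qpos": joint angles; "qvel": joint speeds; "joint_efforts": joint torques, N m; "tool_pos": TCP position; "tool_rot": TCP orientation; "contact_force": force on the tool from outside, world axes, zero at the start; "torque": the same for the moment, N m; "opening": finger opening in m; "grip_force": force on a finger pad.
Only numpy, scipy, OpenCV 4.12 (cv2) and the standard library are available. Lean on these libraries where they do the work, as an engineer would, in place of code of your own. Each camera call takes 0.05 s, during which the arm holds its last target. There are 200 camera calls.

## Working session

There is one attempt and no reset: what is moved stays moved. The work goes in short steps, Python scripts to look and compute and a tool call to move; the robot and the scene stay as the last step left them, time stands still between calls to the robot, and variables do not carry over. Pictures are saved under pics/ and viewed, at most 10 in all, crops included, and the job is handed in when it is done.

Besides the shell and the picture viewer there is one more tool, called after "Request:" by a JSON object that holds its "api" and its "payload", one argument or row to a line. step_arm: Moves the arm, as the interface text tells. Its arguments: {"type":"object","properties":{"motion":{"type":"array"},"hand":{"type":"number"},"squeeze":{"type":"number"}},"required":["motion"]}

```bash
mkdir -p pics; ls; python3 - <<'E'
from cell import robot
import cv2,numpy as np,pickle
s=robot.observe();print(s['time'],s['tool_pos'],s['tool_rot'],s['opening'],s['contact_force'],robot.tip_extent)
d={n:robot.read_camera(n) for n in('scene','top')}
pickle.dump(d,open('cam.pkl','wb'))
for n in d:
  c=d[n];print(n,c['intrinsics'],c['k1'],c['xyz'],c['rotation']);cv2.imwrite(f'pics/{n}0.png',c['pixels'][:,:,::-1])
E
```

```text
pics
0.0 [0.14831344 0.5032095  0.24302692] [-3.14000598e+00 -2.18937015e-04  2.85484892e+00] 0.09209866755336624 [0.38602194 0.13476477 0.20748228] 0.017
scene [[526.16526247   0.         313.01558278]
 [  0.         526.16526247 243.16136256]
 [  0.           0.           1.        ]] -0.04761316299797383 [1.07923917 0.38575691 0.89017376] [ 0.63316264 -0.00643351  2.2744985 ]
top [[446.65944597   0.         319.23910945]
 [  0.         446.65944597 235.89339804]
 [  0.           0.           1.        ]] -0.03387144561584298 [0.49001059 0.04375194 0.75941574] [ 0.20868044 -0.00197602 -1.56816983]
```

View pics/scene0.png

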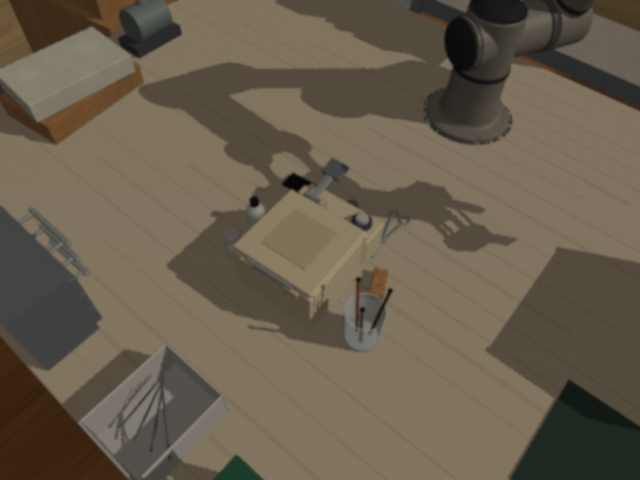

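View pics/top0.png

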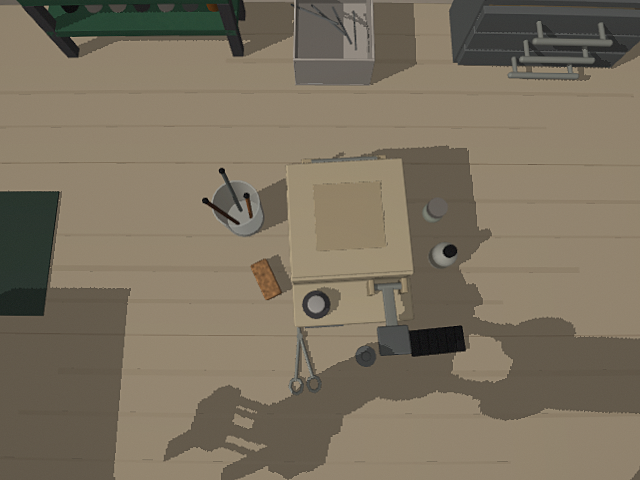

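The scene view shows the cleaner with the lever towards the robot. In the top view the grey pad is near (394,341), the chrome button near (316,304), the lid corners near (287,165), (402,159), (411,274) and (291,279), the track near (437,341), the wheel near (365,356) and the brush tub near (240,208).

```bash
cat >h.py <<'E'
import numpy as np,cv2
from scipy.spatial.transform import Rotation as R
def ray(c,px):
    k=c['intrinsics'];u=cv2.undistortPoints(np.array([[px]],float),k,np.array([c['k1'],0,0,0,0.]))[0,0]
    return R.from_euler('xyz',c['rotation']).as_matrix()@np.array([u[0],-u[1],-1])
def onz(c,px,z):
    d=ray(c,px);o=np.array(c['xyz']);return o+d*(z-o[2])/d[2]
E
python3 - <<'E'
import pickle;from h import *
d=pickle.load(open('cam.pkl','rb'));c=d['top'];im=c['pixels']
hsv=cv2.cvtColor(im,cv2.COLOR_RGB2HSV)
for n,(x0,y0,x1,y1) in dict(pad=(374,322,414,360),btn=(298,288,334,322)).items():
    h=hsv[y0:y1,x0:x1]
    m=((h[:,:,1]<60)&(h[:,:,2]>50)&(h[:,:,2]<140) if n=='pad' else (h[:,:,1]<60)&(h[:,:,2]>140)).astype('uint8')
    k,l,st,ce=cv2.connectedComponentsWithStats(m);i=1+st[1:,4].argmax()
    ys,xs=np.where(l==i);r=cv2.minAreaRect(np.c_[xs+x0,ys+y0].astype('float32'));print(n,st[i],ce[i]+[x0,y0],r)
L=[onz(c,p,.126) for p in[(287,165),(402,159),(411,274),(291,279)]]
for p in L:print('lid',p.round(4))
print([np.linalg.norm(L[i]-L[(i+1)%4]).round(4) for i in range(4)])
fx=(L[0]+L[1]-L[2]-L[3]);print('yaw',np.arctan2(fx[1],fx[0]), 'left-right', np.arctan2(*(L[0]+L[3]-L[1]-L[2])[[0,1]]))
for n,p,z in[('pad',(394.5,341),.128),('btn',(316,304),.1),('tub',(240,210),.05),('brush',(205,200),.17),('brush2',(222,171),.17)]:print(n,onz(c,p,z).round(4))
cv2.imwrite('pics/crop.png',cv2.resize(im[270:400,270:480,::-1],None,fx=3.8,fy=3.8,interpolation=cv2.INTER_CUBIC))
E
```

```text
pad [   0    0   39   38 1029] [392.83770651 339.31875607] ((393.0, 340.5), (38.0, 37.0), 0.0)
btn [ 10   9  15  16 108] [313.48148148 306.11111111] ((314.0000305175781, 305.5000305175781), (14.849241256713867, 10.606600761413574), 45.0)
lid [0.7328 0.0915 0.126 ]
lid [ 0.7431 -0.0817  0.126 ]
lid [ 0.569  -0.0882  0.126 ]
lid [0.5614 0.0828 0.126 ]
[np.float64(0.1735), np.float64(0.1742), np.float64(0.1712), np.float64(0.1716)]
yaw 0.04416413250643094 left-right -0.051796515825025306
pad [ 0.4757 -0.0614  0.128 ]
btn [0.5278 0.0473 0.1   ]
tub [0.6834 0.1732 0.05  ]
brush [0.6648 0.2001 0.17  ]
brush2 [0.7069 0.1787 0.17  ]
```

View pics/crop.png

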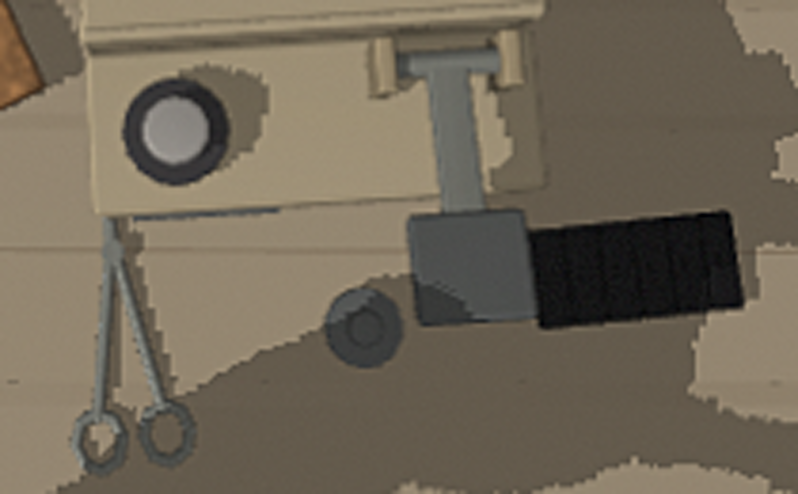

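Request:
{"api": "step_arm", "payload": {
  "motion": [
    [[-0.6,-0.56,0],-0.03],
    [[-1.2,-1.12,0],-0.07],
    [[-1.8,-1.68,0],-0.1],
    [[-2.4,-2.24,0],-0.14],
    [[-3.0,-2.8,0],-0.17],
    [[-3.6,-3.36,0],-0.2],
    [[-4.2,-3.92,0],-0.24],
    [[-4.8,-4.48,0],-0.27],
    [[-5.4,-5.04,0],-0.3],
    [[-5.9,-5.6,0],-0.335]
  ],
  "hand": 255,
  "squeeze": 10
}}

```text
time: 1.35
tool_pos: [0.3936, 0.0796, 0.2436]
tool_rot: [3.141, -0.0, -3.093]
contact_force: [0.3, -0.2, 0.7]
opening: 0.0005
grip_force: 0.0
```

Request:
{"api": "step_arm", "payload": {
  "motion": [
    [[-0.4,-0.8,0],0],
    [[-0.8,-1.6,0.1],0],
    [[-1.1,-2.1,0.4],0],
    [[-1.24,-2.39,0.8],0],
    [[-1.24,-2.39,1.1],0],
    [[-1.24,-2.39,1.1],0],
    [[-1.24,-2.39,1.1],0]
  ]
}}

```text
time: 2.22
tool_pos: [0.4744, -0.0584, 0.1783]
tool_rot: [-3.141, 0.001, -3.093]
contact_force: [-0.4, 0.2, 0.3]
opening: 0.0005
grip_force: 0.0
```

```bash
python3 - <<'E'
from cell import robot
import pickle,cv2;from h import *
s=robot.observe();d={n:robot.read_camera(n) for n in('wrist','scene','top')}
pickle.dump((s,d),open('cam1.pkl','wb'))
print(s['tool_pos'],s['tool_rot'],s['time'])
print(d['wrist']['T_tool_cam'],d['wrist']['intrinsics'])
a=d['wrist']['pixels'][:,:,::-1];b=d['scene']['pixels'][110:260,220:420,::-1]
cv2.imwrite('pics/w1.png',np.hstack([cv2.resize(a,(400,300)),cv2.resize(b,(400,300))]))
E
```

```text
[ 0.47442556 -0.05835581  0.17828015] [-3.14148028e+00  6.51323159e-04 -3.09304441e+00] 2.225
[[ 1.59048434e-03  9.66547615e-01  2.56482316e-01  7.03608695e-02]
 [ 9.99997980e-01 -1.22202609e-03 -1.59595690e-03 -3.81100155e-04]
 [-1.22914026e-03  2.56484336e-01 -9.66547606e-01 -1.41195675e-01]
 [ 0.00000000e+00  0.00000000e+00  0.00000000e+00  1.00000000e+00]] [[410.23884578   0.         322.12938494]
 [  0.         410.23884578 238.20552551]
 [  0.           0.           1.        ]]
```

View pics/w1.png

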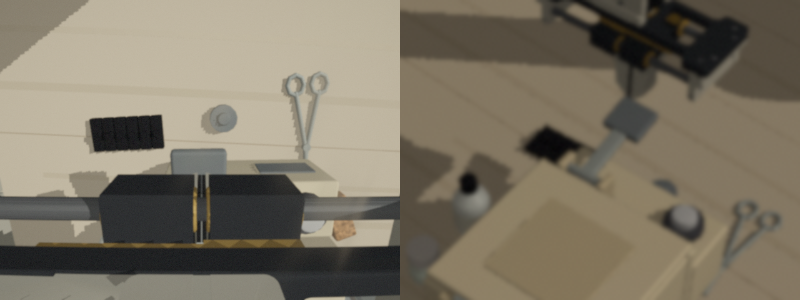

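The wrist view (left half) puts the pad at (199,161), centred on the finger gap. The scene crop shows the fingertips right above the pad, so I press down now.

Request:
{"api": "step_arm", "payload": {
  "motion": [
    [[0,0,0.2],0],
    [[0,0,0.4],0],
    [[0,0,0.5],0],
    [[0,0,0.6],0],
    [[0,0,0.7],0],
    [[0,0,0.8],0],
    [[0,0,0.9],0],
    [[0,0,1.0],0],
    [[0,0,1.0],0]
  ]
}}

```text
time: 3.5
tool_pos: [0.4742, -0.0584, 0.1172]
tool_rot: [3.141, -0.0, -3.094]
contact_force: [-2.2, 1.0, 4.3]
opening: 0.0007
grip_force: 2.3
```

Request:
{"api": "step_arm", "payload": {
  "motion": [
    [[0,0,0.04],0],
    [[0,0,0.07],0],
    [[0,0,0.07],0]
  ]
}}

```text
time: 3.88
tool_pos: [0.4745, -0.0585, 0.1142]
tool_rot: [-3.141, 0.001, -3.093]
contact_force: [-2.4, 0.7, 9.9]
opening: 0.0007
grip_force: 4.8
```

Request:
{"api": "step_arm", "payload": {
  "motion": [
    [[0,0,0.02],0],
    [[0,0,0.03],0],
    [[0,0,0.03],0],
    [[0,0,0.03],0]
  ]
}}

```text
time: 4.38
tool_pos: [0.4746, -0.0585, 0.1136]
tool_rot: [-3.141, 0.002, -3.093]
contact_force: [-7.6, 1.4, 21.0]
opening: 0.0005
grip_force: 10.8
```

```bash
python3 - <<'E'
from cell import robot
import cv2;import numpy as np
c=robot.read_camera('scene');b=c['pixels'][60:300,190:430,::-1]
t=robot.read_camera('top')['pixels'][120:360,220:460,::-1]
cv2.imwrite('pics/s2.png',np.hstack([cv2.resize(b,(400,400)),cv2.resize(t,(400,400))]))
E
```

```text
(no output)
```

View pics/s2.png

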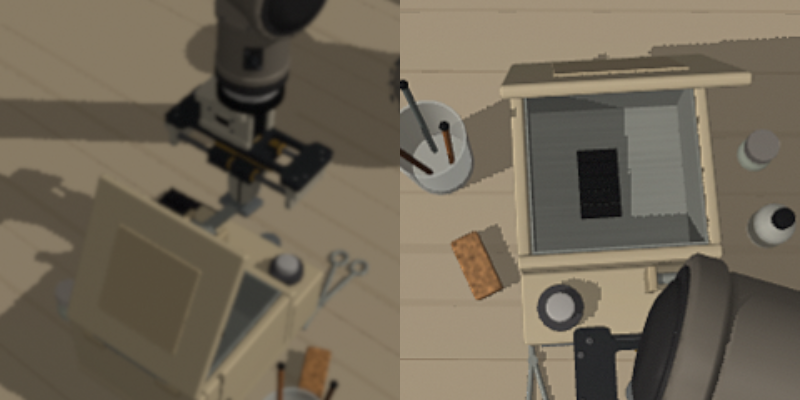

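Both views show the lid fully open, with a black track piece in the tank. The force jump puts the lever on its stop. Holding.

Request:
{"api": "step_arm", "payload": {
  "motion": [
    [[0,0,0],0],
    [[0,0,0],0],
    [[0,0,0],0],
    [[0,0,0],0],
    [[0,0,0],0],
    [[0,0,0],0],
    [[0,0,0],0],
    [[0,0,0],0],
    [[0,0,0],0],
    [[0,0,0],0]
  ]
}}

```text
time: 5.72
tool_pos: [0.4746, -0.0585, 0.1136]
tool_rot: [-3.141, 0.002, -3.093]
contact_force: [-8.2, 2.1, 20.0]
opening: 0.0006
grip_force: 10.8
```

Request:
{"api": "step_arm", "payload": {
  "motion": [
    [[0,0,0],0],
    [[0,0,0],0],
    [[0,0,0],0],
    [[0,0,0],0],
    [[0,0,0],0],
    [[0,0,0],0],
    [[0,0,0],0]
  ]
}}

```text
time: 6.6
tool_pos: [0.4746, -0.0585, 0.1136]
tool_rot: [-3.141, 0.002, -3.093]
contact_force: [-6.9, 1.6, 20.2]
opening: 0.0003
grip_force: 10.8
```

Request:
{"api": "step_arm", "payload": {
  "motion": [
    [[0,0,-0.03],0],
    [[0,0,-0.06],0],
    [[0,0,-0.09],0],
    [[0,0,-0.12],0],
    [[0,0,-0.15],0],
    [[0,0,-0.18],0],
    [[0,0,-0.21],0],
    [[0,0,-0.24],0],
    [[0,0,-0.27],0],
    [[0,0,-0.3],0]
  ]
}}

```text
time: 7.85
tool_pos: [0.4743, -0.0585, 0.1299]
tool_rot: [3.142, 0.0, -3.093]
contact_force: [-3.2, -0.4, 3.8]
opening: 0.0001
grip_force: 1.8
```

Request:
{"api": "step_arm", "payload": {
  "motion": [
    [[0,0,-0.03],0],
    [[0,0,-0.06],0],
    [[0,0,-0.09],0],
    [[0,0,-0.12],0],
    [[0,0,-0.15],0],
    [[0,0,-0.18],0],
    [[0,0,-0.21],0],
    [[0,0,-0.24],0],
    [[0,0,-0.27],0],
    [[0,0,-0.3],0]
  ]
}}

```text
time: 9.1
tool_pos: [0.4743, -0.0586, 0.1478]
tool_rot: [-3.142, 0.0, -3.093]
contact_force: [3.6, 0.1, 2.3]
opening: 0.0006
grip_force: 1.6
```

Request:
{"api": "step_arm", "payload": {
  "motion": [
    [[0,0,-0.03],0],
    [[0,0,-0.06],0],
    [[0,0,-0.09],0],
    [[0,0,-0.12],0],
    [[0,0,-0.15],0]
  ]
}}

```text
time: 9.72
tool_pos: [0.4741, -0.0585, 0.1568]
tool_rot: [3.141, -0.0, -3.093]
contact_force: [-0.4, -0.6, 0.1]
opening: 0.0003
grip_force: 0.0
```

Request:
{"api": "step_arm", "payload": {
  "motion": [
    [[0,0,-0.25],0],
    [[0,0,-0.5],0],
    [[-0.2,0.35,-0.5],0],
    [[-0.5,0.87,-0.5],0],
    [[-0.8,1.4,-0.5],0],
    [[-0.97,1.73,-0.5],0],
    [[-0.97,1.73,-0.2],0],
    [[-0.97,1.73,0.0],0],
    [[-0.97,1.73,0.0],0]
  ]
}}

```text
time: 10.85
tool_pos: [0.5267, 0.0478, 0.1558]
tool_rot: [3.141, -0.002, -3.094]
contact_force: [0.7, 0.7, 0.3]
opening: 0.0005
grip_force: 0.0
```

```bash
python3 - <<'E'
from cell import robot
import cv2,pickle;from h import *
s=robot.observe();w=robot.read_camera('wrist')
c=robot.read_camera('scene');t=robot.read_camera('top')
print(s['tool_pos'],s['time'])
# button centre from scene, old picture: chrome blob crossing with top ray
d=pickle.load(open('cam.pkl','rb'))['scene']
v=d['pixels'][200:240,340:385];h=cv2.cvtColor(v,cv2.COLOR_RGB2HSV);print('scene of (.527,.048,z):')
for z in(.09,.1,.11):
  p=np.array([.5275,.0475,z])-d['xyz'];q=R.from_euler('xyz',d['rotation']).as_matrix().T@p
  r,_=cv2.projectPoints(np.array([[q[0],-q[1],-q[2]]]),np.zeros(3),np.zeros(3),d['intrinsics'],np.array([d['k1'],0,0,0,0.]));print(z,r.ravel())
a=cv2.resize(d['pixels'][190:250,330:410,::-1],(400,300),interpolation=cv2.INTER_CUBIC);b=cv2.resize(c['pixels'][130:250,290:450,::-1],(400,300),interpolation=cv2.INTER_CUBIC)
cv2.imwrite('pics/b1.png',np.vstack([np.hstack([a,b]),np.hstack([cv2.resize(w['pixels'][:,:,::-1],(400,300)),cv2.resize(t['pixels'][240:360,240:400,::-1],(400,300))])]))
E
```

```text
[0.52666592 0.0477922  0.15582155] 10.85
scene of (.527,.048,z):
0.09 [361.2654395  221.72123794]
0.1 [361.68002275 218.4889372 ]
0.11 [362.10102631 215.20524983]
```

View pics/b1.png

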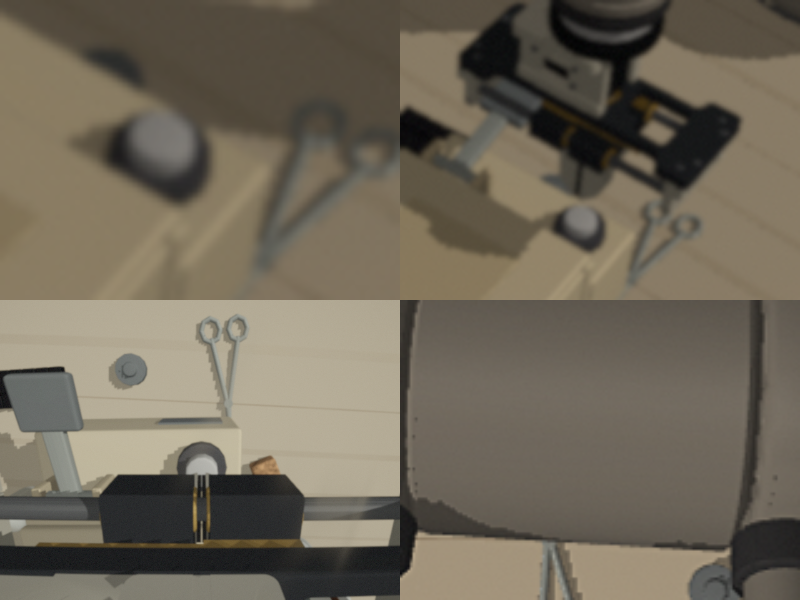

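The scene crop shows the chrome button proud of its housing near pixel (362.6,218), i.e. top z about 0.10. The wrist view shows it centred on the finger gap at (202,462). The lid is shut and the lever is up. Lowering.

Request:
{"api": "step_arm", "payload": {
  "motion": [
    [[0,0,0.25],0],
    [[0,0,0.45],0],
    [[0,0,0.55],0],
    [[0,0,0.6],0],
    [[0,0,0.63],0],
    [[0,0,0.63],0]
  ]
}}

```text
time: 11.75
tool_pos: [0.5272, 0.048, 0.1191]
tool_rot: [3.142, -0.0, -3.093]
contact_force: [-2.8, 0.1, 3.1]
opening: 0.0004
grip_force: 1.7
```

Request:
{"api": "step_arm", "payload": {
  "motion": [
    [[0,0,0.02],0],
    [[0,0,0.04],0],
    [[0,0,0.04],0]
  ]
}}

```text
time: 12.12
tool_pos: [0.5275, 0.048, 0.118]
tool_rot: [-3.141, 0.001, -3.093]
contact_force: [-6.1, -0.5, 14.1]
opening: 0.0005
grip_force: 7.1
```

Request:
{"api": "step_arm", "payload": {
  "motion": [
    [[0,0,0.02],0],
    [[0,0,0.03],0],
    [[0,0,0.03],0]
  ]
}}

```text
time: 12.5
tool_pos: [0.5276, 0.048, 0.1178]
tool_rot: [-3.141, 0.002, -3.093]
contact_force: [-10.6, 0.2, 27.3]
opening: 0.0005
grip_force: 13.2
```

Rigid at tip z of about 0.101. I back off in steps to check that the spring force spans the full 6 mm.

Request:
{"api": "step_arm", "payload": {
  "motion": [
    [[0,0,-0.06],0],
    [[0,0,-0.1],0],
    [[0,0,-0.1],0],
    [[0,0,-0.1],0]
  ]
}}

```text
time: 13.0
tool_pos: [0.5277, 0.048, 0.1206]
tool_rot: [3.141, 0.001, -3.093]
contact_force: [0.1, -0.2, 2.7]
opening: 0.0003
grip_force: 1.4
```

Request:
{"api": "step_arm", "payload": {
  "motion": [
    [[0,0,-0.03],0],
    [[0,0,-0.03],0],
    [[0,0,-0.03],0]
  ]
}}

```text
time: 13.38
tool_pos: [0.5276, 0.048, 0.1226]
tool_rot: [3.142, 0.001, -3.093]
contact_force: [1.1, 0.2, 1.7]
opening: 0.0007
grip_force: 0.9
```

Request:
{"api": "step_arm", "payload": {
  "motion": [
    [[0,0,-0.03],0],
    [[0,0,-0.03],0],
    [[0,0,-0.03],0]
  ]
}}

```text
time: 13.75
tool_pos: [0.5272, 0.048, 0.1242]
tool_rot: [3.142, -0.0, -3.093]
contact_force: [0.2, -0.2, 0.4]
opening: 0.0006
grip_force: 0.5
```

Request:
{"api": "step_arm", "payload": {
  "motion": [
    [[0,0,-0.04],0],
    [[0,0,-0.04],0],
    [[0,0,-0.04],0]
  ]
}}

```text
time: 14.12
tool_pos: [0.5272, 0.048, 0.1266]
tool_rot: [3.141, -0.0, -3.093]
contact_force: [0.0, -0.1, 0.4]
opening: 0.0005
grip_force: 0.0
```

The force runs from 4 N at full travel to nearly nothing 6 mm higher, so the button was fully in and has come back out. Retracting.

Request:
{"api": "step_arm", "payload": {
  "motion": [
    [[0,0,-0.2],0],
    [[0,0,-0.6],0],
    [[0,0,-1.0],0],
    [[0,0,-1.4],0],
    [[0,0,-1.6],0],
    [[0,0,-1.6],0],
    [[0,0,-1.6],0]
  ]
}}

```text
time: 15.0
tool_pos: [0.5269, 0.048, 0.2219]
tool_rot: [3.141, -0.001, -3.093]
contact_force: [-0.7, 0.2, -0.4]
opening: 0.0005
grip_force: 0.0
```

```bash
python3 - <<'E'
from cell import robot
print(robot.observe()['tool_pos']);print(robot.hand_in())
E
```

```text
[0.52688505 0.0479904  0.22188598]
the job is handed in; nothing more can be done
None
```

I handed the job in at about 15 s: lid held fully open for over 2 s, eased shut at about 15 mm/s, then the button pushed fully in and released; hand-in returned no verdict, and I did not re-photograph the loose things afterwards.

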